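# Specimen carrier: prove the spring latch, load the jar, click it shut

## Robot

A 6-joint arm with a two-finger parallel gripper is mounted at the origin on a cart in front of the work surface, level with it; the furniture and walls round the work are solid. World frame = base frame: x ahead of the robot, y to its left, z up, the work surface at z = 0. Lengths are in m, angles in rad, forces in N, time in s.
With the tool pointing down it reaches from about 0.4 to 0.825 m from the base axis. Payload 7 kg.
Tool frame: the origin (TCP) lies at the centre of the arm's flange, where the gripper is bolted on; the fingertips stand 178 mm ahead of it and the grasp point (between the pads) lies 159 mm ahead of it; z points along the fingers, y is the direction in which the jaws open and shut (so a half turn about z gives the same grasp; the last joint's range is limited). The gripper opens to 88 mm and grips with 3 to 60 N. Pads are 19 mm wide; open, the fingers measure 130 mm over their backs; the gripper's body (78 mm by 193 mm) begins 47 mm behind the grasp point.
Start: joints at [1.613, 0.359, 0.012, 0, -1.224, -0.288], TCP at [0.164, 0.655, 0.405] pointing down, gripper open.
Joint ranges: [-3.07, 3.07], [-1.43, 2.12], [-1.02, 1.25], [-3.03, 1.67], [-3.05, -0], [-3.03, 3.03]. Speed limits (rad/s): [2.39, 2.39, 3.01, 3.14, 3.14, 3.14].

## Interface

Orientations are given as [roll, pitch, yaw] about the fixed x, y, z axes, in that order (R = Rz(yaw) Ry(pitch) Rx(roll)).
In Python, from station import * gives the robot as it stands.
- The arm moves only by the tool send_rows, never from a script. Its argument "motion" is a list of rows, each an object with "offset": the shift along the tool's x, y, z in cm, a list of three; "turn": the turn about the tool's z in degrees. In form: [{"offset": [x, y, z], "turn": turn}, ...]. A call has 1 to 8 rows; each row is the pose to reach, as a shift and turn from the pose commanded when the call began, along the tool's axes at that moment; what a row does not reach only later rows make up. A row lasts 1/10 s, in which the tool goes at most 50 mm and 8.59 degrees, less where a joint would pass 70% of its speed; a pose out of reach is approached as far as the arm can. A call with a gripper value outside its range is refused whole. "hand" is the opening, from -1 (shut) to 1 (fully open), set as the call begins (left out, the last holds). The fingers move at their own pace and stop on an object; "squeeze" is the grip in N (left out, the last holds). Time passes only in rows, so rows that repeat a pose let the fingers close. It gives the time, the measured TCP pose, the force and the opening at its end, in the units of the state.
- get_state(): the state, without advancing time (a new reading comes with each control period).
- grab_frame(name): name is "scene" or "top"; returns a dict with "frame" (480x640x3 uint8, blue, green, red), "range_z" (480x640 float32, m along the optical axis (not along the pixel's ray), 0 where there is no reading), "vertical_fov" (degrees; the focal length in pixels is half the picture's height over the tangent of half this angle, whatever the lens; pixels are square), "cx", "cy" (the principal point, pixels), "cam_to_world" (4x4, takes a point from camera to world coordinates). Camera axes: x right, y up, looking along -z (the intrinsics and any distortion apply to the point x, -y, -z); pixel columns grow to the right and rows downward; lengths in m; the calibration is good to about 2 mm. A picture is of the moment at which its call begins.
- job_done(): hands the job in, once; it reports no verdict.
The state is a dict: "t": time; "q": joint angles; "qd": joint speeds; "joint_efforts": joint torques, N m; "eef_pos": TCP position; "ee_rot": TCP orientation; "force": force on the tool from outside, world axes, zero at the start; "moment": the same for the moment, N m; "width": finger opening in m.
Only numpy, scipy, OpenCV 4.12 (cv2) and the standard library are available. Lean on these libraries where they do the work, as an engineer would, in place of code of your own. Each camera call takes 0.05 s, during which the arm holds its last target. There are 200 camera calls.

## Task

Send the red-lidded specimen jar off in a carrier whose latch is in order. Find that carrier by pushing its yellow paddle slowly down: a sound latch clicks and lets the lid spring open well below 10 N; if one has not let go at 10 N, ease off and leave that carrier shut, as it will break if it is forced. Stand the jar upright in the nest of the opened carrier, then gently press its lid down until the latch clicks and holds it, leaving everything else on the bench undisturbed.

Things in the scene. Friction and masses are not known exactly. Their poses are not given: they have to be found in the camera images.
- carrier_a: one of two like-looking specimen carriers: white box on a grey sole plate, loose on rubber feet, 1.6 kg, 165 mm long (x from -113 to +52), 86 mm wide (y). Origin on the bench under the middle of the jar nest; the yellow latch paddle is at its front (-x), the lid hinge at its back. Box rim 42 mm, shut lid 74 mm above the bench. One of the two has a seized latch; which one cannot be seen.
- carrier_a_nest (a point): centre of the floor of this carrier's nest, a round hole of 60 mm diameter, 20 mm deep, in black foam; the floor is 14.5 mm above the bench. The jar standing in it sticks out 26 mm above the rim.
- lid_a: this carrier's blue lid, a hood 92 x 86 x 34 mm. Origin on the hinge axis (along y), 47.5 mm behind the nest centre, 40 mm above the bench. Shut, its axes match the carrier's, its front edge is at x = -92 mm and its outer face at z = 34 mm. It opens front edge up and back, about +y. A spring (2 N at the front edge) throws it open to 1.95 rad and keeps it there; latched it rests at 0.01 rad.
- carrier_a_lid_front (a point): mid-width on the lid's outer face, 8 mm from its front edge: push here to shut it, after swinging it over from behind. Its striker bar meets the hook at 0.14 rad; the push grows to 8-14 N at about 0.07 rad, then drops as the hook snaps over with a click at about 0.04 rad and the push falls to nothing; 2 mm below its latched height the lid meets a firm gasket.
- latch_a: this carrier's yellow spring latch, one rocking piece on a pin (its origin) 62 mm in front of the nest centre, 24 mm above the bench. Paddle in front of the pin, facing up, 26 mm (x) by 40 mm (y); hook behind it, over the lid's striker bar, 22 mm wide, its top 67 mm above the bench. Pushing the paddle down swings the hook forward off the bar. The paddle stops after 8 mm.
- carrier_a_paddle (a point): middle of the paddle's upper face, 94 mm in front of the nest centre, at rest 28.5 mm above the bench: push here. A sound latch starts to give at 2.5 N, stiffens by about 1 N per mm and lets go at 5 to 8 N after 4 to 5 mm; a seized one stiffens by about 6 N per mm and would let go only above 20 N.
- carrier_b: one of two like-looking specimen carriers: white box on a grey sole plate, loose on rubber feet, 1.6 kg, 165 mm long (x from -113 to +52), 86 mm wide (y). Origin on the bench under the middle of the jar nest; the yellow latch paddle is at its front (-x), the lid hinge at its back. Box rim 42 mm, shut lid 74 mm above the bench. One of the two has a seized latch; which one cannot be seen.
- carrier_b_nest (a point): centre of the floor of this carrier's nest, a round hole of 60 mm diameter, 20 mm deep, in black foam; the floor is 14.5 mm above the bench. The jar standing in it sticks out 26 mm above the rim.
- lid_b: this carrier's blue lid, a hood 92 x 86 x 34 mm. Origin on the hinge axis (along y), 47.5 mm behind the nest centre, 40 mm above the bench. Shut, its axes match the carrier's, its front edge is at x = -92 mm and its outer face at z = 34 mm. It opens front edge up and back, about +y. A spring (2 N at the front edge) throws it open to 1.95 rad and keeps it there; latched it rests at 0.01 rad.
- carrier_b_lid_front (a point): mid-width on the lid's outer face, 8 mm from its front edge: push here to shut it, after swinging it over from behind. Its striker bar meets the hook at 0.14 rad; the push grows to 8-14 N at about 0.07 rad, then drops as the hook snaps over with a click at about 0.04 rad and the push falls to nothing; 2 mm below its latched height the lid meets a firm gasket.
- latch_b: this carrier's yellow spring latch, one rocking piece on a pin (its origin) 62 mm in front of the nest centre, 24 mm above the bench. Paddle in front of the pin, facing up, 26 mm (x) by 40 mm (y); hook behind it, over the lid's striker bar, 22 mm wide, its top 67 mm above the bench. Pushing the paddle down swings the hook forward off the bar. The paddle stops after 8 mm.
- carrier_b_paddle (a point): middle of the paddle's upper face, 94 mm in front of the nest centre, at rest 28.5 mm above the bench: push here. A sound latch starts to give at 2.5 N, stiffens by about 1 N per mm and lets go at 5 to 8 N after 4 to 5 mm; a seized one stiffens by about 6 N per mm and would let go only above 20 N.
- red_jar: specimen jar with a red screw lid, 51 mm across, 54 mm tall, about 95 g; origin at the centre of its underside, z up. The red lid is the top 15 mm, 50 mm across, and is where to grip it.
- white_jar: bystander, not to be disturbed: specimen jar with a white lid, 59 mm across, 62 mm tall; origin under its centre.
- blue_jar: bystander, not to be disturbed: specimen jar with a blue lid, 59 mm across, 62 mm tall; origin under its centre.
- timer: bystander, not to be disturbed: white bench timer, 66x64x19 mm; origin under its centre.
- petri_dish: bystander, not to be disturbed: clear open dish, 60 mm across, 13 mm tall; origin under its centre.
- wash_bottle: bystander, not to be disturbed: white squeeze bottle with red cap, 65x84x172 mm; origin under its centre.
Things that resemble listed ones, but are neither listed nor needed, are in the scene too. What is meant by the red_jar is not black, and is the smaller of those in its own colour.

How it is judged:
On the way, in this order (a step that is already met when the one before it is completed fails the run):
1. a latch has been pushed until it let go and its lid has sprung open (angle between any of lid_a, lid_b's own z axis and vertical above 1.4 rad), for 0.2 s.
2. the red-lidded jar stands upright in the nest of the open carrier, let go (((horizontal distance between red_jar and carrier_a_nest below 0.009 m and distance between red_jar and carrier_a_nest below 0.011 m and angle between lid_a's own z axis and vertical above 1.4 rad) or (horizontal distance between red_jar and carrier_b_nest below 0.009 m and distance between red_jar and carrier_b_nest below 0.011 m and angle between lid_b's own z axis and vertical above 1.4 rad)) and angle between red_jar's own z axis and vertical below 0.12 rad and contact force between the fingers and red_jar below 0.05 N and linear speed of red_jar below 0.02 m/s), for 0.2 s.
At the end, for the whole second after the job is handed in: The red-lidded jar stands upright (within 0.12 rad) and at rest in the nest of one carrier, within 9 mm of the nest's centre and on its floor (within 11 mm of the floor's centre in all); both carriers' lids are latched down (tilted less than 0.05 rad) (((horizontal distance between red_jar and carrier_a_nest below 0.009 m and distance between red_jar and carrier_a_nest below 0.011 m) or (horizontal distance between red_jar and carrier_b_nest below 0.009 m and distance between red_jar and carrier_b_nest below 0.011 m)) and angle between red_jar's own z axis and vertical below 0.12 rad and linear speed of red_jar below 0.02 m/s and angle between each of lid_a, lid_b's own z axis and vertical below 0.05 rad); the robot touches nothing.
It fails at once if a latch is pushed with more than 18 N (contact force between any of the fingers, the arm and latch_a above 18 N or contact force between any of the fingers, the arm and latch_b above 18 N).
It fails at once if a lid is pushed with more than 25 N (contact force between any of the fingers, the arm and lid_a above 25 N or contact force between any of the fingers, the arm and lid_b above 25 N).
It fails at once if a carrier is shoved more than 30 mm (distance of any of carrier_a, carrier_b from where it was at the start of the episode above 0.03 m).
It fails at once if the red-lidded jar is tipped over (more than 0.7 rad) (angle between red_jar's own z axis and vertical above 0.7 rad).
It fails at once if a bystander is moved more than 20 mm (distance of any of white_jar, blue_jar, timer, petri_dish, wash_bottle from where it was at the start of the episode above 0.02 m).
It also fails if it takes over 72 s, if anything falls off the work surface, if the arm or the gripper's body presses on something with over 40 N, if the wrist force passes 120 N, or if a joint passes its speed limit or range.

## Working session

There is one attempt and no reset: what is moved stays moved. The work goes in short steps, Python scripts to look and compute and a tool call to move; the robot and the scene stay as the last step left them, time stands still between calls to the robot, and variables do not carry over. Pictures are saved under pics/ and viewed, about 8 in all and at most 12, crops included, and the job is handed in when it is done.

Besides the shell and the picture viewer there is one more tool, called after "Call:" as name([rows], argument=value, ...), one row to a line, values as JSON. send_rows: Moves the arm, as the interface text tells. Its arguments: {"type":"object","properties":{"motion":{"type":"array"},"hand":{"type":"number"},"squeeze":{"type":"number"}},"required":["motion"]}

```bash
mkdir -p pics; ls; cat > h.py <<'E'
from station import *
import numpy as np, cv2
def cap(name):
    f=grab_frame(name); np.savez(f'pics/{name}.npz',**{k:np.asarray(v) for k,v in f.items()}); return f
def load(name): return {k:v for k,v in np.load(f'pics/{name}.npz').items()}
def pt(f,u,v,z=None):
    fl=240/np.tan(np.radians(float(f['vertical_fov']))/2)
    d=np.array([(u-f['cx'])/fl,-(v-f['cy'])/fl,-1.0]); T=np.array(f['cam_to_world'])
    if z is None: r=float(np.median(f['range_z'][int(v)-1:int(v)+2,int(u)-1:int(u)+2])); return (T@np.r_[d*r,1])[:3]
    w=T[:3,:3]@d; return T[:3,3]+w*(z-T[2,3])/w[2]
E
python3 - <<'E'
from h import *
for n in('top','scene'):
    f=cap(n); cv2.imwrite(f'pics/{n}0.png',f['frame']); print(n,f['vertical_fov'],f['cx'],f['cy'],np.round(f['cam_to_world'],3).tolist(),[k for k in f])
print(get_state())
E
```

```text
pics
top 49.20645481347726 320.88864189708846 239.74978822771453 [[0.018, 0.995, -0.102, 0.398], [-1.0, 0.017, -0.009, 0.267], [-0.007, 0.103, 0.995, 1.143], [0.0, 0.0, 0.0, 1.0]] ['frame', 'range_z', 'vertical_fov', 'cx', 'cy', 'cam_to_world']
scene 44.26439249096213 317.29525871512936 249.48962709340807 [[0.919, 0.155, -0.363, 0.093], [-0.394, 0.405, -0.825, -0.665], [0.019, 0.901, 0.433, 0.562], [0.0, 0.0, 0.0, 1.0]] ['frame', 'range_z', 'vertical_fov', 'cx', 'cy', 'cam_to_world']
{'t': 0.1, 'q': array([ 1.61309520e+00,  3.59290365e-01,  1.11870983e-02, -2.93819291e-04,
       -1.22410777e+00, -2.88118130e-01]), 'qd': array([-0.00038827, -0.00063664,  0.0008409 , -0.00084704,  0.00164193,
        0.00051815]), 'joint_efforts': array([-1.16607400e-03, -5.84166813e+01,  2.93748307e+01,  7.01554969e+00,
        1.01619173e-02, -5.36601419e-05]), 'eef_pos': array([0.16421316, 0.65454985, 0.40385089]), 'ee_rot': array([ 3.14015776e+00, -1.37179860e-04, -2.45919188e-01]), 'force': array([-0.28604545, -0.01287959, -0.82713203]), 'moment': array([0.01149419, 0.02855139, 0.00031037]), 'width': 0.08775784921552672}
```

View pics/top0.png

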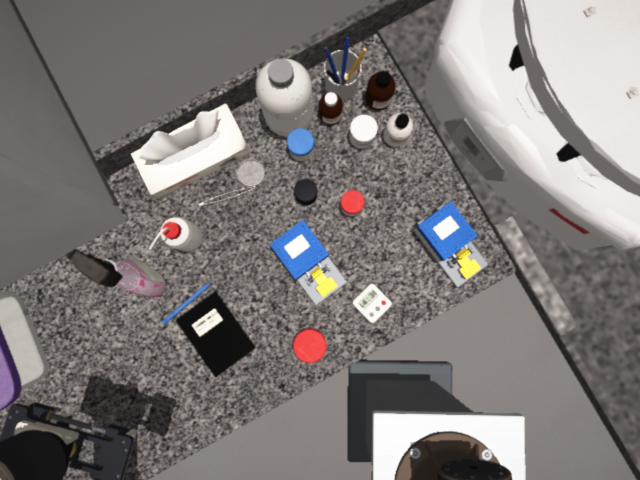

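View pics/scene0.png

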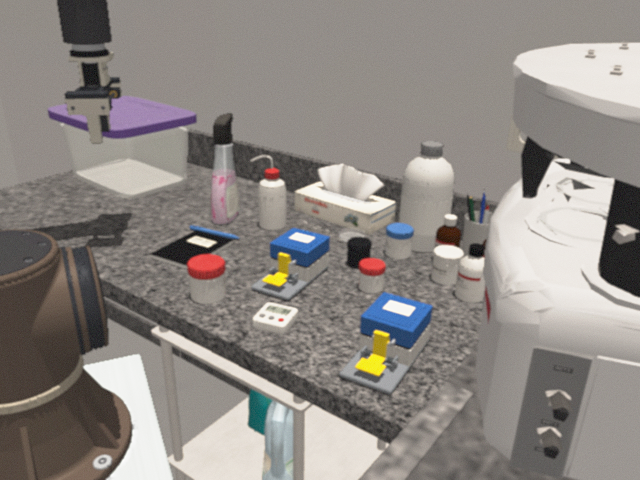

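The top picture shows the work area from above. Two carriers stand with their lids near (300,250) and (447,231). Things that could be taken for the red jar are the small red lid at top (352,203) / scene (372,268), the large red lid at top (310,346) / scene (207,268), and the black jar at top (306,192). The description points to the small one at (352,203). Next I measure it, with one close crop to check.

```bash
cat > meas.py <<'E'
from h import *
def cloud(f):
    fl=240/np.tan(np.radians(float(f['vertical_fov']))/2); v,u=np.mgrid[:480,:640]; r=f['range_z']
    P=np.stack([(u-f['cx'])/fl*r,-(v-f['cy'])/fl*r,-r],-1); T=np.array(f['cam_to_world']); return P@T[:3,:3].T+T[:3,3]
def blobs(f,roi):
    hsv=cv2.cvtColor(f['frame'],cv2.COLOR_BGR2HSV); C=cloud(f)
    for nm,lo,hi in(('yel',(22,150,120),(34,255,255)),('blue',(105,150,60),(120,255,255)),('red',(0,170,90),(4,255,255)),('red2',(174,170,90),(180,255,255))):
        m=cv2.inRange(hsv,lo,hi); n,l,s,c=cv2.connectedComponentsWithStats(m)
        for i in range(1,n):
            if s[i,4]<60 or not(roi[0]<c[i,0]<roi[1] and roi[2]<c[i,1]<roi[3]): continue
            p=C[(l==i)&(f['range_z']>0)]; z=np.percentile(p[:,2],[5,50,95]); q=p[p[:,2]>z[2]-.006]
            R=cv2.minAreaRect((q[:,:2]*1000).astype(np.float32))
            print(nm,np.round(c[i]),s[i,4],'z',np.round(z,4),'ctr mm',np.round(R[0],1),'size',np.round(R[1],1),'ang',round(R[2],1),'circ',[np.round(x,1) for x in cv2.minEnclosingCircle((q[:,:2]*1000).astype(np.float32))])
if __name__=='__main__':
    print('top');blobs(load('top'),(180,500,100,400)); print('scene');blobs(load('scene'),(180,450,200,400))
    a=load('top')['frame'][170:310,265:495]; b=load('scene')['frame'][215:390,245:445]
    cv2.imwrite('pics/topc.png',cv2.resize(a,None,fx=3.4,fy=3.4,interpolation=2)); cv2.imwrite('pics/scc.png',cv2.resize(b,None,fx=3.4,fy=3.4,interpolation=2))
E
python3 meas.py
```

```text
top
yel [466. 263.] 254 z [0.0232 0.0291 0.067 ] ctr mm [484.5 -18. ] size [10.4 21.9] ang 39.5 circ [array([484.3, -18.2]), np.float64(11.4)]
yel [316. 273.] 74 z [0.0261 0.0624 0.069 ] ctr mm [440.4 285.9] size [ 9.2 19.9] ang 34.9 circ [array([440., 286.]), np.float64(10.3)]
blue [447. 232.] 1466 z [0.068  0.0735 0.077 ] ctr mm [532.1  18.4] size [88.8 86.5] ang 37.0 circ [array([531.9,  19.3]), np.float64(60.2)]
blue [299. 250.] 1411 z [0.0703 0.074  0.0772] ctr mm [487.6 322.4] size [88.2 85.4] ang 37.4 circ [array([487.1, 322.3]), np.float64(59.2)]
red [352. 202.] 386 z [0.0493 0.0527 0.0562] ctr mm [591.5 213.5] size [43.5 45.5] ang 46.0 circ [array([591.6, 213.3]), np.float64(23.9)]
red [309. 345.] 796 z [0.0683 0.0716 0.0749] ctr mm [293.5 297. ] size [63.9 63.6] ang 45.5 circ [array([293.8, 296.3]), np.float64(33.0)]
scene
yel [279. 271.] 426 z [0.026  0.0298 0.0662] ctr mm [439.  282.9] size [21.7 19.4] ang 81.4 circ [array([441.6, 283.5]), np.float64(12.2)]
yel [375. 355.] 756 z [0.0261 0.0296 0.0662] ctr mm [483.1 -22.1] size [11.8 21.9] ang 31.8 circ [array([482.7, -22.3]), np.float64(11.0)]
blue [300. 246.] 957 z [0.0508 0.0737 0.0763] ctr mm [487.1 316.6] size [91.1 85.6] ang 37.2 circ [array([485.9, 315.6]), np.float64(58.2)]
blue [396. 319.] 1771 z [0.0528 0.0742 0.0762] ctr mm [531.1  13.6] size [92.2 85.2] ang 37.4 circ [array([531. ,  13.6]), np.float64(59.3)]
red [206. 266.] 530 z [0.0586 0.0717 0.0737] ctr mm [291.  291.7] size [61.8 66.1] ang 9.3 circ [array([294.9, 292.5]), np.float64(35.2)]
red [370. 266.] 236 z [0.0448 0.0532 0.0553] ctr mm [590.4 209.2] size [46.6 44.8] ang 72.6 circ [array([591.3, 209.2]), np.float64(25.7)]
```

View pics/topc.png

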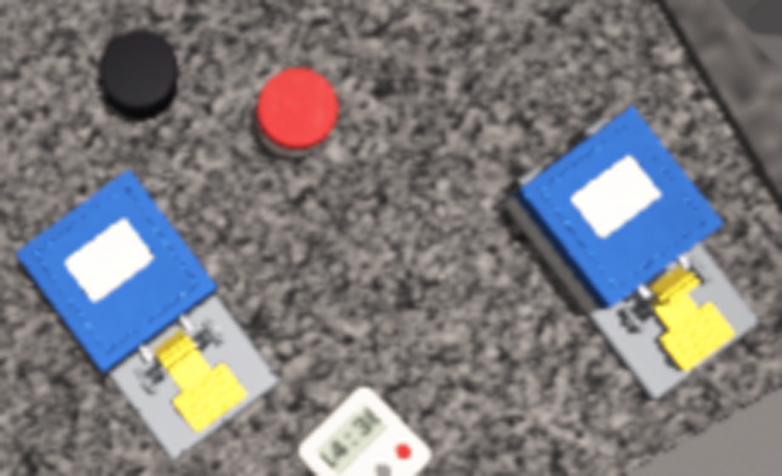

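The crop confirms it: the small red lid is at crop (298,108). The carriers' paddles sit at the lower right, at crop (210,397) on the left carrier and (697,335) on the right. The two cameras differ by about 4–5 mm in y, so I average them. First move is to hover over the left paddle.

Call:
send_rows([
  {"offset":[33.5,32.1,0],"turn":-51.3},
  {"offset":[33.5,32.1,0],"turn":-51.3},
  {"offset":[33.5,32.1,0],"turn":-51.3},
  {"offset":[33.5,32.1,0],"turn":-51.3},
  {"offset":[33.5,32.1,0],"turn":-51.3},
  {"offset":[33.5,32.1,0],"turn":-51.3},
  {"offset":[33.5,32.1,0],"turn":-51.3},
  {"offset":[33.5,32.1,0],"turn":-51.3},
], hand=-1, squeeze=20)

```text
t: 0.9
eef_pos: [0.3775, 0.3141, 0.4047]
ee_rot: [-3.141, -0.0, 0.65]
force: [0.4, -0.2, 0.1]
width: 0.0291
```

```bash
cat > go.py <<'E'
# usage: go.py x y ztip_mm yaw_deg  -> offset (cm) & turn from the measured pose
from h import *
import sys
from scipy.spatial.transform import Rotation as Ro
x,y,z,yw=map(float,sys.argv[1:5]); s=get_state(); R=Ro.from_euler('xyz',s['ee_rot']).as_matrix()
d=np.array([x,y,z+178])/1000-s['eef_pos']
print('t',s['t'],'tip mm',np.round(s['eef_pos']*1000-[0,0,178],1),'yaw',round(np.degrees(s['ee_rot'][2]),2),'F',np.round(s['force'],2),'w',round(s['width'],4))
print('offset cm',np.round(R.T@d*100,2),'turn',round((np.degrees(s['ee_rot'][2])-yw+180)%360-180,1))
E
python3 go.py 410.5 261 45 37.2
```

```text
t 0.9 tip mm [377.5 314.1 226.7] yaw 37.26 F [ 0.43 -0.21  0.08] w 0.0291
offset cm [-0.59  6.23 18.17] turn 0.1
```

Call:
send_rows([
  {"offset":[-0.6,6.2,0],"turn":0},
  {"offset":[-0.6,6.2,5],"turn":0},
  {"offset":[-0.6,6.2,10],"turn":0},
  {"offset":[-0.6,6.2,15],"turn":0},
  {"offset":[-0.6,6.2,15],"turn":0},
  {"offset":[-0.6,6.2,15],"turn":0},
])

```text
t: 1.5
eef_pos: [0.4099, 0.2633, 0.2549]
ee_rot: [3.14, 0.002, 0.65]
force: [0.3, 0.5, 0.8]
width: 0.0006
```

```bash
python3 go.py 410.5 261 45 37.2
```

```text
t 1.5 tip mm [409.9 263.3  76.9] yaw 37.25 F [0.3  0.45 0.76] w 0.0006
offset cm [-0.08  0.21  3.19] turn 0.1
```

Call:
send_rows([
  {"offset":[0,0.2,3.5],"turn":0},
  {"offset":[0,0.2,3.5],"turn":0},
  {"offset":[0,0.2,3.5],"turn":0},
])

```text
t: 1.8
eef_pos: [0.4114, 0.2623, 0.2217]
ee_rot: [-3.142, -0.002, 0.65]
force: [1.0, 0.4, 0.1]
width: 0.0007
```

```bash
python3 go.py 410.5 261 28.5 37.2; python3 - <<'E'
from h import *
a=cap('top')['frame'][220:320,260:380]; b=cap('scene')['frame'][200:300,230:350]
cv2.imwrite('pics/p1.png',np.hstack([cv2.resize(x,(400,333),interpolation=2) for x in(a,b)]))
E
```

```text
t 1.8 tip mm [411.4 262.3  43.7] yaw 37.27 F [0.98 0.43 0.15] w 0.0007
offset cm [-0.15  0.05  1.52] turn 0.1
```

View pics/p1.png

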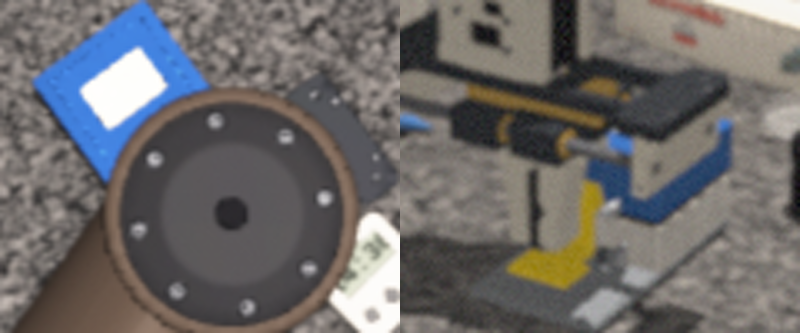

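The left half shows only the wrist over the carrier. In the right half the closed fingertips, crop (550,245), stand straight above the paddle at (550,262). I lower them slowly.

Call:
send_rows([
  {"offset":[-0.1,0,0.5],"turn":0},
  {"offset":[-0.1,0,1.0],"turn":0},
  {"offset":[-0.1,0,1.2],"turn":0},
  {"offset":[-0.1,0,1.2],"turn":0},
  {"offset":[-0.1,0,1.2],"turn":0},
])

```text
t: 2.4
eef_pos: [0.4101, 0.2609, 0.2076]
ee_rot: [3.141, 0.0, 0.65]
force: [-0.7, 0.8, 0.1]
width: 0.0005
```

Call:
send_rows([
  {"offset":[0,0,0.05],"turn":0},
  {"offset":[0,0,0.1],"turn":0},
  {"offset":[0,0,0.15],"turn":0},
  {"offset":[0,0,0.2],"turn":0},
  {"offset":[0,0,0.2],"turn":0},
])

```text
t: 2.9
eef_pos: [0.4101, 0.2609, 0.2059]
ee_rot: [3.142, -0.0, 0.65]
force: [-1.7, -0.6, 5.2]
width: 0.001
```

Call:
send_rows([
  {"offset":[0,0,0.05],"turn":0},
  {"offset":[0,0,0.1],"turn":0},
  {"offset":[0,0,0.1],"turn":0},
  {"offset":[0,0,0.1],"turn":0},
])

```text
t: 3.3
eef_pos: [0.4101, 0.2608, 0.2052]
ee_rot: [3.142, -0.0, 0.65]
force: [-2.9, -1.7, 8.8]
width: 0.0004
```

Call:
send_rows([
  {"offset":[0,0,0.02],"turn":0},
  {"offset":[0,0,0.02],"turn":0},
  {"offset":[0,0,0.02],"turn":0},
])

```text
t: 3.6
eef_pos: [0.4101, 0.2609, 0.2051]
ee_rot: [3.142, -0.0, 0.65]
force: [-4.1, -1.3, 9.5]
width: 0.0006
```

The left latch is stiff, about 5 N/mm, and has not let go at 9.5 N, so it is seized. I ease off and go to the right carrier.

Call:
send_rows([
  {"offset":[0,0,-2],"turn":0},
  {"offset":[0,0,-6],"turn":0},
  {"offset":[0,0,-9],"turn":0},
  {"offset":[-2.5,4.5,-9],"turn":0},
  {"offset":[-5,9,-9],"turn":0},
  {"offset":[-7.5,13.5,-9],"turn":0},
  {"offset":[-10,18,-9],"turn":0},
  {"offset":[-12,22,-9],"turn":0},
])

```text
t: 4.4
eef_pos: [0.4471, 0.0119, 0.2948]
ee_rot: [3.141, -0.001, 0.65]
force: [1.1, -0.6, 0.7]
width: 0.0003
```

Call:
send_rows([
  {"offset":[-2.8,4.8,0],"turn":0},
  {"offset":[-2.8,4.8,0],"turn":0},
  {"offset":[-2.8,4.8,5],"turn":0},
  {"offset":[-2.8,4.8,6],"turn":0},
  {"offset":[-2.8,4.8,6],"turn":0},
  {"offset":[-2.8,4.8,6],"turn":0},
])

```text
t: 5.0
eef_pos: [0.4548, -0.0408, 0.2353]
ee_rot: [3.141, 0.0, 0.651]
force: [-0.0, 0.7, -0.6]
width: 0.0003
```

```bash
python3 go.py 454.7 -42.4 30 37.2
```

```text
t 5.0 tip mm [454.8 -40.8  57.3] yaw 37.3 F [-0.04  0.75 -0.64] w 0.0003
offset cm [-0.11  0.12  2.73] turn 0.1
```

Call:
send_rows([
  {"offset":[0,0.1,1.5],"turn":0},
  {"offset":[-0.1,0.1,2.4],"turn":0},
  {"offset":[-0.1,0.1,2.6],"turn":0},
  {"offset":[-0.1,0.1,2.6],"turn":0},
  {"offset":[-0.1,0.1,2.6],"turn":0},
])

```text
t: 5.5
eef_pos: [0.4544, -0.0426, 0.2091]
ee_rot: [3.141, -0.001, 0.65]
force: [0.2, 0.5, -0.0]
width: 0.0003
```

Call:
send_rows([
  {"offset":[0,0,0.1],"turn":0},
  {"offset":[0,0,0.2],"turn":0},
  {"offset":[0,0,0.3],"turn":0},
  {"offset":[0,0,0.3],"turn":0},
])

```text
t: 5.9
eef_pos: [0.4542, -0.0428, 0.2056]
ee_rot: [3.141, -0.0, 0.65]
force: [-1.0, -0.7, 3.8]
width: 0.0006
```

Call:
send_rows([
  {"offset":[0,0,0.05],"turn":0},
  {"offset":[0,0,0.1],"turn":0},
  {"offset":[0,0,0.1],"turn":0},
  {"offset":[0,0,0.1],"turn":0},
])

```text
t: 6.3
eef_pos: [0.4541, -0.0429, 0.2045]
ee_rot: [3.141, -0.0, 0.65]
force: [-0.6, 0.1, 3.7]
width: 0.0002
```

Soft, so this is the sound latch. I carry on pushing.

Call:
send_rows([
  {"offset":[0,0,0.1],"turn":0},
  {"offset":[0,0,0.15],"turn":0},
  {"offset":[0,0,0.2],"turn":0},
  {"offset":[0,0,0.2],"turn":0},
])

```text
t: 6.7
eef_pos: [0.4541, -0.0429, 0.2025]
ee_rot: [3.141, -0.0, 0.65]
force: [-0.5, 0.0, 6.1]
width: 0.0003
```

Call:
send_rows([
  {"offset":[0,0,0.05],"turn":0},
  {"offset":[0,0,0.1],"turn":0},
  {"offset":[0,0,0.15],"turn":0},
  {"offset":[0,0,0.15],"turn":0},
  {"offset":[0,0,0.15],"turn":0},
])

```text
t: 7.2
eef_pos: [0.4541, -0.0429, 0.2012]
ee_rot: [3.141, -0.0, 0.65]
force: [-2.8, -0.5, 7.9]
width: 0.0005
```

```bash
python3 - <<'E'
from meas import *
f=cap('scene'); blobs(f,(330,480,180,400)); cv2.imwrite('pics/s2.png',f['frame'][150:420,250:560])
E
```

```text
yel [372. 374.] 113 z [0.0178 0.0208 0.0248] ctr mm [452.8 -50.1] size [23. 43.] ang 69.5 circ [array([455.4, -43.1]), np.float64(21.5)]
blue [417. 286.] 1082 z [0.052  0.0905 0.1364] ctr mm [536.3 -30.1] size [164.2  50.4] ang 56.4 circ [array([522.3, -20.8]), np.float64(82.3)]
```

The lid has sprung open, with its top now at about 0.136 m. I lift off, open the fingers and go to the jar.

Call:
send_rows([
  {"offset":[-0.5,0,-3],"turn":0},
  {"offset":[-0.5,0,-8],"turn":0},
  {"offset":[-0.5,0,-13],"turn":0},
  {"offset":[3.8,-2,-15],"turn":0},
  {"offset":[8.4,-4,-15],"turn":0},
  {"offset":[13,-6,-15],"turn":0},
  {"offset":[17.5,-8,-15],"turn":0},
  {"offset":[22,-10,-15],"turn":0},
], hand=1)

```text
t: 8.05
eef_pos: [0.5692, 0.1716, 0.3505]
ee_rot: [-3.141, 0.0, 0.65]
force: [1.1, -0.8, 0.9]
width: 0.0584
```

Call:
send_rows([
  {"offset":[4.3,-2,0],"turn":0},
  {"offset":[4.3,-2,0],"turn":0},
  {"offset":[4.3,-2,4],"turn":0},
  {"offset":[4.3,-2,7],"turn":0},
  {"offset":[4.3,-2,7],"turn":0},
  {"offset":[4.3,-2,7],"turn":0},
])

```text
t: 8.65
eef_pos: [0.591, 0.2116, 0.2809]
ee_rot: [3.141, 0.002, 0.65]
force: [0.8, 0.0, -0.4]
width: 0.0879
```

```bash
python3 go.py 591 211.4 34 37.2;  python3 - <<'E'
from meas import *
f=cap('scene'); blobs(f,(320,480,180,420)); cv2.imwrite('pics/s3.png',cv2.resize(f['frame'][190:420,270:530],None,fx=2.6,fy=2.6,interpolation=2))
E
```

```text
t 8.65 tip mm [591.  211.6 102.9] yaw 37.23 F [ 0.8   0.01 -0.4 ] w 0.0879
offset cm [0.   0.01 6.89] turn 0.0
yel [376. 354.] 782 z [0.0257 0.0293 0.0662] ctr mm [483. -22.] size [10.9 21.8] ang 43.1 circ [array([483.5, -22.1]), np.float64(11.3)]
blue [416. 289.] 2131 z [0.0365 0.0693 0.1145] ctr mm [607.1  71.9] size [30.6 85.3] ang 36.8 circ [array([604.6,  70.1]), np.float64(44.0)]
```

View pics/s3.png

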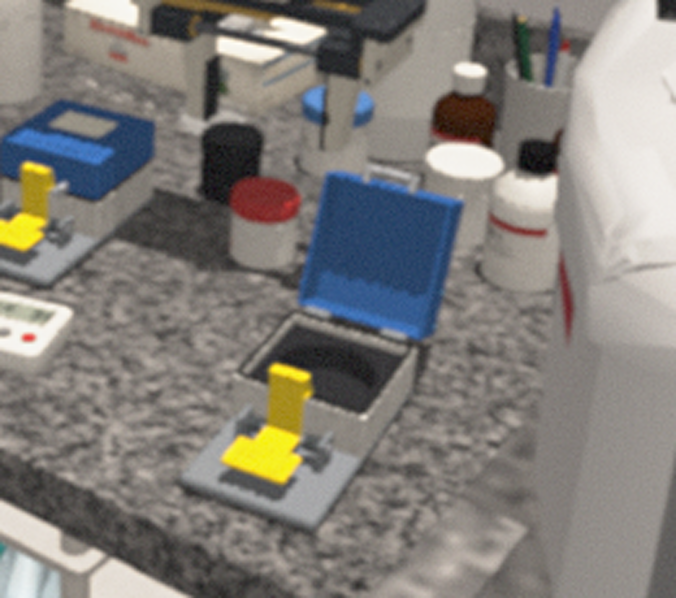

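The carrier is open, with the nest at crop (330,360). The red jar at (265,220) lies between and below the open fingers at (200,90) and (342,120). I go down and grip it.

Call:
send_rows([
  {"offset":[0,0,3],"turn":0},
  {"offset":[0,0,6],"turn":0},
  {"offset":[0,0,6.9],"turn":0},
  {"offset":[0,0,6.9],"turn":0},
  {"offset":[0,0,6.9],"turn":0},
])

```text
t: 9.2
eef_pos: [0.5916, 0.2121, 0.2139]
ee_rot: [3.141, -0.002, 0.65]
force: [0.5, 0.5, 0.8]
width: 0.0875
```

Call:
send_rows([
  {"offset":[0,0,0],"turn":0},
  {"offset":[0,0,0],"turn":0},
  {"offset":[0,0,0],"turn":0},
  {"offset":[0,0,0],"turn":0},
  {"offset":[0,0,0],"turn":0},
  {"offset":[0,0,0],"turn":0},
  {"offset":[0,0,0],"turn":0},
  {"offset":[0,0,0],"turn":0},
], hand=-1, squeeze=12)

```text
t: 10.0
eef_pos: [0.5909, 0.2116, 0.2121]
ee_rot: [3.141, -0.0, 0.65]
force: [-1.5, -1.0, 2.1]
width: 0.0494
```

```bash
python3 - <<'E'
from meas import *
ex=np.array([np.cos(.65),np.sin(.65)]);ey=np.array([-ex[1],ex[0]]);o=np.array([.5304,.0151])
for n in('top','scene'):
    f=cap(n); C=cloud(f); d=C[...,:2]-o; a=d@ex*1000;b=d@ey*1000;z=C[...,2]*1000
    g=cv2.cvtColor(f['frame'],cv2.COLOR_BGR2GRAY); m=(abs(b)<60)&(a>-60)&(a<60)&(f['range_z']>0)
    for nm,k in(('rim',m&(z>37)&(z<47)),('floor',m&(z>8)&(z<19)&(a>-35)&(a<35)&(abs(b)<35))):
        print(n,nm,k.sum(),'a',np.round(np.percentile(a[k],[1,5,50,95,99]),1),'b',np.round(np.percentile(b[k],[1,5,50,95,99]),1),'z',np.median(z[k]).round(1))
    u,v=np.where(m.any(0))[0],np.where(m.any(1))[0]; c=f['frame'][v[0]-8:v[-1]+8,u[0]-8:u[-1]+8]; print(u[0]-8,v[0]-8,c.shape); cv2.imwrite(f'pics/n_{n}.png',cv2.resize(c,(400,400),interpolation=2))
cv2.imwrite('pics/n.png',np.hstack([cv2.imread('pics/n_top.png'),cv2.imread('pics/n_scene.png')]))
E
```

```text
top rim 478 a [-40.8 -39.6  41.1  58.6  59.7] b [-41.  -39.7   1.3  43.6  44.6] z 40.9
top floor 576 a [-25.6 -21.8   2.   26.6  30.5] b [-28.3 -25.4  -1.8  21.7  25.7] z 13.8
395 190 (90, 91, 3)
scene rim 720 a [-44.4 -43.2  38.4  55.7  58.5] b [-43.7 -42.8  -7.   40.2  41.7] z 41.4
scene floor 263 a [-0.7  2.2 20.4 32.5 33.9] b [-20.9 -17.8  -0.3  18.8  24.2] z 15.3
336 289 (100, 111, 3)
```

View pics/n.png

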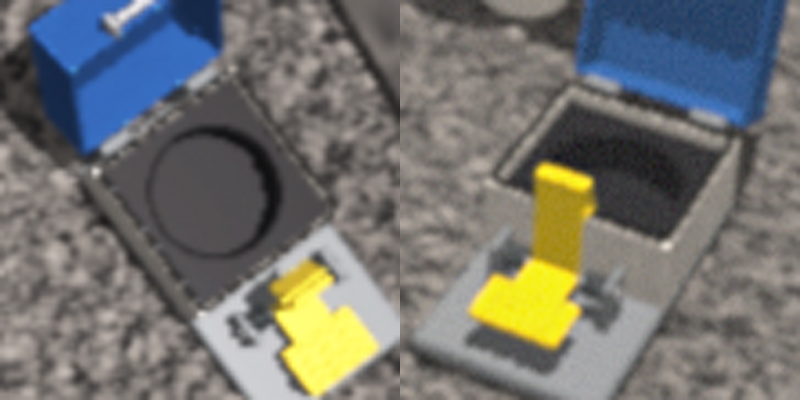

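The nest hole shows clearly at crop (213,190) in the top half. The rim is centred within 1 mm of my estimate when the two views are averaged. I lift the jar and carry it over.

Call:
send_rows([
  {"offset":[0,0,-2],"turn":0},
  {"offset":[0,0,-6],"turn":0},
  {"offset":[0,0,-10],"turn":0},
  {"offset":[0,0,-14],"turn":0},
  {"offset":[-3,2.1,-15],"turn":0},
  {"offset":[-6.5,4.6,-15],"turn":0},
  {"offset":[-10,7.1,-15],"turn":0},
  {"offset":[-13.5,9.6,-15],"turn":0},
])

```text
t: 10.9
eef_pos: [0.5404, 0.0522, 0.3617]
ee_rot: [-3.141, 0.0, 0.65]
force: [1.2, -0.1, -0.8]
width: 0.0495
```

Call:
send_rows([
  {"offset":[-3.2,2.3,0],"turn":0},
  {"offset":[-3.2,2.3,0],"turn":0},
  {"offset":[-3.2,2.3,4],"turn":0},
  {"offset":[-3.2,2.3,8],"turn":0},
  {"offset":[-3.2,2.3,9],"turn":0},
  {"offset":[-3.2,2.3,9],"turn":0},
])

```text
t: 11.5
eef_pos: [0.5295, 0.0159, 0.2706]
ee_rot: [-3.141, 0.004, 0.65]
force: [0.1, 0.2, -0.7]
width: 0.0493
```

```bash
python3 go.py 530.2 15.4 48.5 37.2;  python3 - <<'E'
from meas import *
f=cap('scene'); blobs(f,(320,480,180,420)); cv2.imwrite('pics/s4.png',cv2.resize(f['frame'][210:420,310:510],None,fx=2.8,fy=2.8,interpolation=2))
E
```

```text
t 11.5 tip mm [529.5  15.9  92.6] yaw 37.23 F [ 0.11  0.17 -0.73] w 0.0493
offset cm [0.04 0.09 4.41] turn 0.0
yel [376. 354.] 782 z [0.0255 0.0293 0.0662] ctr mm [482.7 -22.2] size [11.1 21. ] ang 38.0 circ [array([483.8, -21.1]), np.float64(10.9)]
blue [400. 275.] 146 z [0.0747 0.0847 0.0996] ctr mm [577.9 100. ] size [32.6 13.1] ang 12.9 circ [array([579.3,  93.7]), np.float64(16.3)]
blue [430. 301.] 496 z [0.0349 0.0563 0.0915] ctr mm [622.3  39.4] size [41.5 11.7] ang 71.8 circ [array([617.2,  41.1]), np.float64(20.8)]
```

View pics/s4.png

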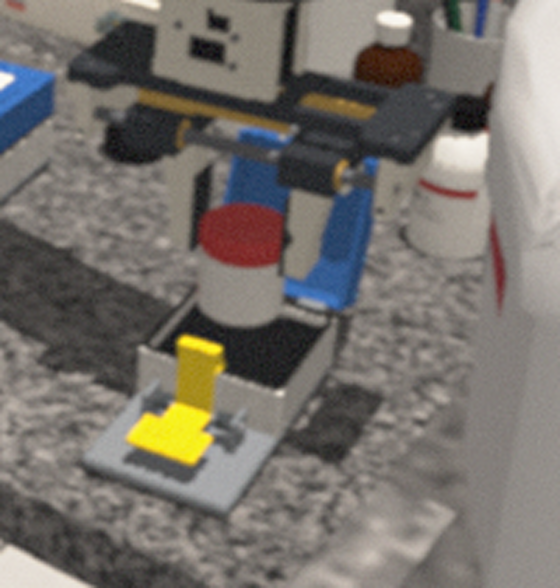

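The jar hangs upright over the nest at crop (241,260). Before going down I check how its centre sits relative to the tool.

```bash
python3 - <<'E'
from meas import *
f=load('scene'); C=cloud(f); h=cv2.cvtColor(f['frame'],cv2.COLOR_BGR2HSV)
m=((h[...,0]<8)|(h[...,0]>172))&(h[...,1]>120)&(h[...,2]>60); m[:, :360]=0; m[:,440:]=0; m[:270]=0;m[330:]=0
p=C[m&(f['range_z']>0)]*1000; z=np.percentile(p[:,2],95); q=p[p[:,2]>z-5]; print(m.sum(),z,cv2.minEnclosingCircle(q[:,:2].astype(np.float32)),np.median(q,0))
# jar body base just above rim
E
```

```text
556 113.41551430484759 ((528.3732299804688, 14.500894546508789), 26.545330047607422) [526.22864498  13.13137099 112.12977981]
```

Call:
send_rows([
  {"offset":[0,0.1,1],"turn":0},
  {"offset":[0,0.1,1.8],"turn":0},
  {"offset":[0,0.1,2.5],"turn":0},
  {"offset":[0,0.1,3.2],"turn":0},
  {"offset":[0,0.1,3.8],"turn":0},
  {"offset":[0,0.1,4.2],"turn":0},
  {"offset":[0,0.1,4.2],"turn":0},
  {"offset":[0,0.1,4.2],"turn":0},
])

```text
t: 12.35
eef_pos: [0.5305, 0.0151, 0.23]
ee_rot: [3.142, 0.0, 0.65]
force: [0.3, -0.2, -0.9]
width: 0.0489
```

Call:
send_rows([
  {"offset":[0,0,0.05],"turn":0},
  {"offset":[0,0,0.1],"turn":0},
  {"offset":[0,0,0.15],"turn":0},
  {"offset":[0,0,0.15],"turn":0},
])

```text
t: 12.75
eef_pos: [0.5304, 0.0151, 0.2285]
ee_rot: [3.142, -0.0, 0.65]
force: [0.5, -0.0, -1.1]
width: 0.0497
```

Call:
send_rows([
  {"offset":[0,0,0.05],"turn":0},
  {"offset":[0,0,0.1],"turn":0},
  {"offset":[0,0,0.15],"turn":0},
  {"offset":[0,0,0.18],"turn":0},
  {"offset":[0,0,0.18],"turn":0},
])

```text
t: 13.25
eef_pos: [0.5304, 0.0151, 0.2266]
ee_rot: [-3.142, 0.0, 0.65]
force: [-0.6, 0.2, -1.4]
width: 0.0493
```

Call:
send_rows([
  {"offset":[0,0,0],"turn":0},
  {"offset":[0,0,0],"turn":0},
  {"offset":[0,0,0],"turn":0},
  {"offset":[0,0,0],"turn":0},
  {"offset":[0,0,0],"turn":0},
  {"offset":[0,0,0],"turn":0},
], hand=0.6)

```text
t: 13.85
eef_pos: [0.5304, 0.0151, 0.2267]
ee_rot: [3.142, -0.0, 0.65]
force: [-0.3, 0.1, 0.2]
width: 0.0696
```

Call:
send_rows([
  {"offset":[0,0,-1.5],"turn":0},
  {"offset":[0,0,-4],"turn":0},
  {"offset":[0,0,-8],"turn":0},
  {"offset":[0,0,-12],"turn":0},
  {"offset":[0,0,-14],"turn":0},
  {"offset":[0,0,-14],"turn":0},
])

```text
t: 14.45
eef_pos: [0.5312, 0.0152, 0.3703]
ee_rot: [3.139, -0.006, 0.65]
force: [0.2, 0.6, -0.2]
width: 0.0703
```

```bash
python3 go.py 655 110 95 37.2;  python3 - <<'E'
from meas import *
f=cap('scene'); blobs(f,(320,480,180,420)); C=cloud(f); h=cv2.cvtColor(f['frame'],cv2.COLOR_BGR2HSV)
m=((h[...,0]<8)|(h[...,0]>172))&(h[...,1]>120)&(h[...,2]>60); m[:, :360]=0; m[:,440:]=0; m[:270]=0;m[340:]=0
p=C[m&(f['range_z']>0)]*1000; z=np.percentile(p[:,2],95); q=p[p[:,2]>z-5]; print(m.sum(),z,cv2.minEnclosingCircle(q[:,:2].astype(np.float32)))
cv2.imwrite('pics/s5.png',cv2.resize(f['frame'][210:420,310:510],None,fx=2.8,fy=2.8,interpolation=2))
E
```

```text
t 14.45 tip mm [531.2  15.2 192.3] yaw 37.24 F [ 0.21  0.65 -0.22] w 0.0703
offset cm [15.53 -0.08  9.83] turn 0.0
yel [375. 355.] 766 z [0.0261 0.0295 0.0661] ctr mm [483.1 -22.2] size [10.2 21.6] ang 36.4 circ [array([484.2, -21.4]), np.float64(11.4)]
blue [417. 288.] 2025 z [0.0373 0.0717 0.1159] ctr mm [602.6  67.8] size [25.7 84.3] ang 35.8 circ [array([602.8,  68.6]), np.float64(42.8)]
568 69.57309417116413 ((530.51806640625, 13.509451866149902), 25.677621841430664)
```

View pics/s5.png

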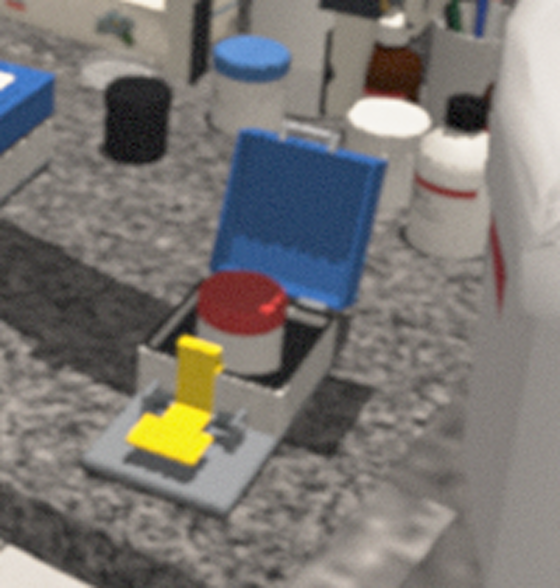

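The jar stands seated and upright in the nest. Its lid is at crop (242,300), with the top at about 69 mm against 68.5 expected. Now I check the clearance behind the open lid.

```bash
python3 - <<'E'
from meas import *
ex=np.array([np.cos(.65),np.sin(.65)]);ey=np.array([-ex[1],ex[0]]);o=np.array([.5302,.0154])
f=cap('top');g=load('scene')
for n,f in(('top',f),('scene',g)):
    C=cloud(f); d=C[...,:2]-o; a=d@ex*1000;b=d@ey*1000;z=C[...,2]*1000
    print(n); 
    for a0 in range(80,240,20):
        r=[]
        for b0 in range(-120,120,20):
            k=(a>=a0)&(a<a0+20)&(b>=b0)&(b<b0+20)&(f['range_z']>0); r.append(int(np.percentile(z[k],97)) if k.sum()>3 else -1)
        print(a0,r)
E
```

```text
top
80 [264, 3, -1, 119, 123, -1, -1, -1, -1, -1, -1, 578]
100 [265, 3, -1, 117, 118, 116, 115, -1, -1, -1, -1, -1]
120 [265, 3, 3, 2, 2, 4, 3, 3, 3, -1, -1, -1]
140 [263, 3, 3, 3, 3, 3, 2, 3, 2, 3, 4, 2]
160 [262, 3, 3, 3, 2, 3, 3, 3, 3, 2, 2, 3]
180 [258, 3, 3, 4, 2, 2, 2, 2, 2, 3, 4, 3]
200 [253, 2, 75, 75, 65, 2, 3, 3, 3, 3, 3, 3]
220 [3, 27, 107, 108, 78, 3, 2, 3, 3, 3, 3, 3]
scene
80 [260, 2, 2, 121, 123, 132, 132, 123, 122, 2, 1, 2]
100 [263, 2, 2, 115, 116, 114, 114, 113, 107, 2, 2, 2]
120 [73, 2, 2, 2, 2, -1, -1, -1, -1, 2, 2, 2]
140 [2, 2, 1, 2, 2, -1, -1, -1, -1, 2, 2, 1]
160 [-1, 2, 2, 2, 2, -1, -1, -1, -1, -1, 2, 1]
180 [-1, 1, 2, 2, 2, 3, -1, -1, -1, -1, 2, 2]
200 [-1, 19, 76, 75, 69, 1, -1, -1, -1, -1, 2, 2]
220 [-1, 48, 107, 107, 78, 1, -1, -1, -1, -1, -1, 1]
```

A tall machine (about 264 mm) stands beyond b < -100 mm beside the carrier, so I go behind the lid shifted 15 mm away from it, fingers shut.

Call:
send_rows([
  {"offset":[3,-0.7,0],"turn":0},
  {"offset":[7,-1.5,0],"turn":0},
  {"offset":[11,-1.5,0],"turn":0},
  {"offset":[14,-1.5,0],"turn":0},
  {"offset":[14,-1.5,0],"turn":0},
  {"offset":[14,-1.5,4],"turn":0},
  {"offset":[14,-1.5,8],"turn":0},
  {"offset":[14,-1.5,9],"turn":0},
], hand=-1)

```text
t: 15.35
eef_pos: [0.6305, 0.1107, 0.2708]
ee_rot: [-3.139, 0.009, 0.648]
force: [0.0, -0.8, -0.8]
width: 0.0116
```

Call:
send_rows([
  {"offset":[0,0,0],"turn":0},
  {"offset":[0,0,0],"turn":0},
])

```text
t: 15.55
eef_pos: [0.6334, 0.1118, 0.2779]
ee_rot: [3.141, -0.001, 0.65]
force: [0.0, 0.3, 0.5]
width: 0.0012
```

```bash
python3 go.py 530.2 15.4 97 37.2
```

```text
t 15.55 tip mm [633.4 111.8  99.9] yaw 37.24 F [0.02 0.35 0.51] w 0.0012
offset cm [-14.05   1.43   0.28] turn 0.0
```

Call:
send_rows([
  {"offset":[-1,0,0],"turn":0},
  {"offset":[-1.8,0,0],"turn":0},
  {"offset":[-2.2,0,-0.2],"turn":0},
  {"offset":[-2.6,0,-0.4],"turn":0},
  {"offset":[-3.0,0,-0.6],"turn":0},
  {"offset":[-3.4,0,-0.8],"turn":0},
  {"offset":[-3.8,0,-0.9],"turn":0},
  {"offset":[-4.2,0,-1.0],"turn":0},
])

```text
t: 16.35
eef_pos: [0.599, 0.0861, 0.2866]
ee_rot: [-3.141, 0.001, 0.65]
force: [1.1, 0.6, 0.8]
width: 0.0002
```

Call:
send_rows([
  {"offset":[-0.5,0,-0.1],"turn":0},
  {"offset":[-1.0,0,-0.3],"turn":0},
  {"offset":[-1.5,0,-0.4],"turn":0},
  {"offset":[-2.0,0,-0.6],"turn":0},
  {"offset":[-2.5,0,-0.8],"turn":0},
  {"offset":[-3.0,0,-0.9],"turn":0},
  {"offset":[-3.4,0,-1.0],"turn":0},
  {"offset":[-3.7,0,-1.0],"turn":0},
])

```text
t: 17.15
eef_pos: [0.5696, 0.0637, 0.2968]
ee_rot: [3.142, -0.0, 0.65]
force: [0.8, 0.7, 0.3]
width: 0.0007
```

```bash
python3 go.py 530.2 15.4 120 37.2; python3 - <<'E'
from meas import *
f=cap('scene'); cv2.imwrite('pics/s6.png',cv2.resize(f['frame'][170:420,310:510],None,fx=2.4,fy=2.4,interpolation=2))
E
```

```text
t 17.15 tip mm [569.6  63.7 118.8] yaw 37.21 F [0.8  0.65 0.27] w 0.0007
offset cm [-6.06  1.46 -0.12] turn 0.0
```

View pics/s6.png

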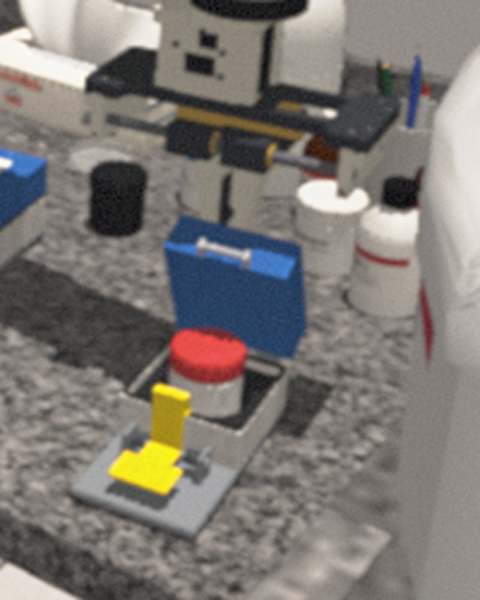

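The lid is past its spring-back point and leans forward against the fingers, its top edge at crop (235,245). The jar is undisturbed at (208,355). I keep swinging it.

Call:
send_rows([
  {"offset":[-0.5,0.1,-0.1],"turn":0},
  {"offset":[-1.0,0.2,-0.1],"turn":0},
  {"offset":[-1.4,0.3,-0.1],"turn":0},
  {"offset":[-1.9,0.4,-0.1],"turn":0},
  {"offset":[-2.4,0.5,0],"turn":0},
  {"offset":[-2.9,0.6,0],"turn":0},
  {"offset":[-3.4,0.7,0.1],"turn":0},
  {"offset":[-3.8,0.8,0.2],"turn":0},
])

```text
t: 18.0
eef_pos: [0.5442, 0.0342, 0.2946]
ee_rot: [-3.142, 0.0, 0.649]
force: [0.3, 1.1, 0.4]
width: 0.0003
```

Call:
send_rows([
  {"offset":[-0.4,0.1,0.2],"turn":0},
  {"offset":[-0.8,0.2,0.4],"turn":0},
  {"offset":[-1.2,0.3,0.6],"turn":0},
  {"offset":[-1.6,0.4,0.9],"turn":0},
  {"offset":[-2.0,0.5,1.1],"turn":0},
  {"offset":[-2.4,0.6,1.4],"turn":0},
  {"offset":[-2.8,0.6,1.7],"turn":0},
  {"offset":[-3.1,0.6,2.0],"turn":0},
])

```text
t: 18.8
eef_pos: [0.5233, 0.0107, 0.2745]
ee_rot: [3.141, -0.0, 0.65]
force: [2.7, 0.6, 1.1]
width: 0.0001
```

```bash
python3 go.py 530.2 15.4 90 37.2; python3 - <<'E'
from meas import *
f=cap('scene'); cv2.imwrite('pics/s7.png',cv2.resize(f['frame'][170:420,310:510],None,fx=2.4,fy=2.4,interpolation=2))
E
```

```text
t 18.8 tip mm [523.3  10.7  96.5] yaw 37.22 F [2.68 0.57 1.08] w 0.0001
offset cm [0.83 0.05 0.65] turn 0.0
```

View pics/s7.png

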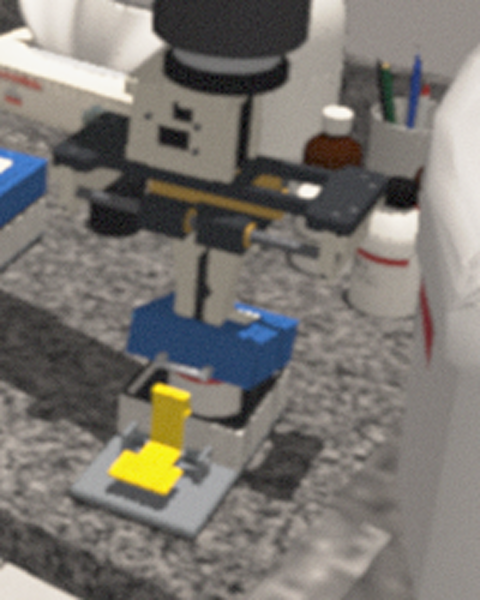

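The lid is about 0.3 rad from shut, the fingertips rest on its outer face at crop (205,320), and it comes down over the jar. I continue down to the hook.

Call:
send_rows([
  {"offset":[-0.3,0,0.2],"turn":0},
  {"offset":[-0.6,0,0.4],"turn":0},
  {"offset":[-0.9,0,0.6],"turn":0},
  {"offset":[-1.2,0,0.8],"turn":0},
  {"offset":[-1.4,0,0.9],"turn":0},
  {"offset":[-1.4,0,1.0],"turn":0},
  {"offset":[-1.4,0,1.0],"turn":0},
])

```text
t: 19.55
eef_pos: [0.5119, 0.0023, 0.2644]
ee_rot: [-3.141, 0.001, 0.649]
force: [0.1, -1.2, 2.4]
width: 0.0004
```

Call:
send_rows([
  {"offset":[0,0,0.1],"turn":0},
  {"offset":[0,0,0.2],"turn":0},
  {"offset":[0,0,0.3],"turn":0},
  {"offset":[0,0,0.3],"turn":0},
  {"offset":[0,0,0.3],"turn":0},
])

```text
t: 20.05
eef_pos: [0.5118, 0.0022, 0.2617]
ee_rot: [-3.141, 0.002, 0.65]
force: [-3.6, -2.6, 7.0]
width: 0.0005
```

Call:
send_rows([
  {"offset":[0,0,0.1],"turn":0},
  {"offset":[0,0,0.2],"turn":0},
  {"offset":[0,0,0.2],"turn":0},
  {"offset":[0,0,0.2],"turn":0},
])

```text
t: 20.45
eef_pos: [0.5114, 0.0018, 0.2599]
ee_rot: [-3.141, 0.003, 0.65]
force: [-5.7, -4.3, 11.2]
width: 0.0007
```

Call:
send_rows([
  {"offset":[-0.1,0,0.05],"turn":0},
  {"offset":[-0.1,0,0.1],"turn":0},
  {"offset":[-0.1,0,0.15],"turn":0},
  {"offset":[-0.1,0,0.15],"turn":0},
])

```text
t: 20.85
eef_pos: [0.5109, 0.0014, 0.2588]
ee_rot: [3.142, 0.002, 0.65]
force: [-7.5, -2.8, 15.1]
width: 0.0007
```

Call:
send_rows([
  {"offset":[0,0,0.05],"turn":0},
  {"offset":[0,0,0.1],"turn":0},
  {"offset":[0,0,0.15],"turn":0},
  {"offset":[0,0,0.15],"turn":0},
])

```text
t: 21.25
eef_pos: [0.5111, 0.0016, 0.2568]
ee_rot: [-3.141, 0.001, 0.649]
force: [-2.2, -1.5, 3.5]
width: 0.0005
```

Call:
send_rows([
  {"offset":[0,0,0.05],"turn":0},
  {"offset":[0,0,0.1],"turn":0},
  {"offset":[0,0,0.1],"turn":0},
  {"offset":[0,0,0.1],"turn":0},
])

```text
t: 21.65
eef_pos: [0.5117, 0.0022, 0.2554]
ee_rot: [-3.142, -0.0, 0.65]
force: [-0.5, -0.4, -0.2]
width: 0.0005
```

Call:
send_rows([
  {"offset":[0,0,0.05],"turn":0},
  {"offset":[0,0,0.1],"turn":0},
  {"offset":[0,0,0.1],"turn":0},
  {"offset":[0,0,0.1],"turn":0},
])

```text
t: 22.05
eef_pos: [0.5116, 0.002, 0.2546]
ee_rot: [-3.142, -0.0, 0.65]
force: [0.2, 0.7, -0.3]
width: 0.0005
```

The push rose to 15 N and then fell to nothing, as a click should. I lift off and check.

Call:
send_rows([
  {"offset":[0,0,-2],"turn":0},
  {"offset":[0,0,-6],"turn":0},
  {"offset":[0,0,-11],"turn":0},
  {"offset":[-3,-3,-15],"turn":0},
  {"offset":[-7,-6,-15],"turn":0},
  {"offset":[-9,-10,-15],"turn":0},
  {"offset":[-9,-14,-15],"turn":0},
  {"offset":[-9,-16,-15],"turn":0},
])

```text
t: 22.85
eef_pos: [0.341, 0.0752, 0.4052]
ee_rot: [-3.141, -0.003, 0.65]
force: [0.3, 1.0, 1.4]
width: 0.0001
```

Call:
send_rows([
  {"offset":[0,0,0],"turn":0},
  {"offset":[0,0,0],"turn":0},
  {"offset":[0,0,0],"turn":0},
])

```text
t: 23.15
eef_pos: [0.3434, 0.0748, 0.4046]
ee_rot: [3.142, 0.0, 0.649]
force: [-0.5, -0.8, 1.2]
width: 0.0001
```

```bash
python3 - <<'E'
from meas import *
g=[]
for n in('top','scene'):
    f=cap(n); print(n); blobs(f,(180,500,100,420)); C=cloud(f)
    ex=np.array([np.cos(.65),np.sin(.65)]);ey=np.array([-ex[1],ex[0]])
    for o in([.5302,.0154],[.4862,.3186]):
        d=C[...,:2]-o; a=d@ex*1000;b=d@ey*1000;z=C[...,2]*1000; k=(abs(a)<38)&(abs(b)<36)&(z>60)&(z<110)
        if k.sum()>50: c=np.linalg.lstsq(np.c_[a[k],b[k],np.ones(k.sum())],z[k],rcond=None)[0]; print('lid plane slopes (rad)',c[:2].round(3),'z0',c[2].round(1),k.sum())
    g.append(cv2.resize(f['frame'],(400,300),interpolation=cv2.INTER_AREA))
    print(get_state()['force'].round(2))
f=load('scene')['frame'][190:400,230:510]; cv2.imwrite('pics/end.png',cv2.resize(f,None,fx=2.5,fy=2.5,interpolation=2))
E
```

```text
top
yel [465. 262.] 200 z [0.0236 0.0303 0.0671] ctr mm [485.5 -17.2] size [12.2 21.1] ang 37.3 circ [array([484.4, -17.5]), np.float64(11.4)]
yel [316. 273.] 72 z [0.0265 0.0627 0.0695] ctr mm [439.7 285.7] size [ 7.4 19.6] ang 37.1 circ [array([439.7, 285.8]), np.float64(10.3)]
blue [447. 232.] 1463 z [0.0687 0.0735 0.0768] ctr mm [531.9  18.4] size [89.3 86.1] ang 37.3 circ [array([530.5,  18.5]), np.float64(60.4)]
blue [299. 250.] 1409 z [0.0704 0.074  0.0774] ctr mm [487.9 322.4] size [88.  85.3] ang 37.9 circ [array([487. , 322.4]), np.float64(59.1)]
red [309. 345.] 724 z [0.0681 0.0715 0.0747] ctr mm [294.  296.5] size [63.8 65. ] ang 45.9 circ [array([293.5, 296.9]), np.float64(33.2)]
lid plane slopes (rad) [-0.005  0.003] z0 74.1 1291
lid plane slopes (rad) [-0.006  0.004] z0 74.3 1297
[-0.22  0.27  0.34]
scene
yel [280. 271.] 425 z [0.0256 0.0299 0.0659] ctr mm [440.1 283.9] size [25.  18.4] ang 80.7 circ [array([443.8, 284. ]), np.float64(13.2)]
yel [375. 355.] 757 z [0.0262 0.0295 0.0661] ctr mm [483.3 -22.1] size [10.5 21.8] ang 38.2 circ [array([482.8, -22.5]), np.float64(11.2)]
blue [300. 247.] 961 z [0.051  0.0736 0.0765] ctr mm [487.  318.8] size [92.5 88.1] ang 38.7 circ [array([487.3, 318.3]), np.float64(58.7)]
blue [396. 319.] 1746 z [0.0523 0.0742 0.0763] ctr mm [531.2  13.9] size [90.3 85.4] ang 37.2 circ [array([530.7,  13.2]), np.float64(59.0)]
red [206. 266.] 509 z [0.0583 0.0717 0.0737] ctr mm [291.1 291.4] size [62.  66.8] ang 37.6 circ [array([293.9, 293.4]), np.float64(34.9)]
lid plane slopes (rad) [-0.005  0.001] z0 75.2 1152
lid plane slopes (rad) [-0.003  0.006] z0 75.2 589
[0.17 0.79 0.04]
```

View pics/end.png

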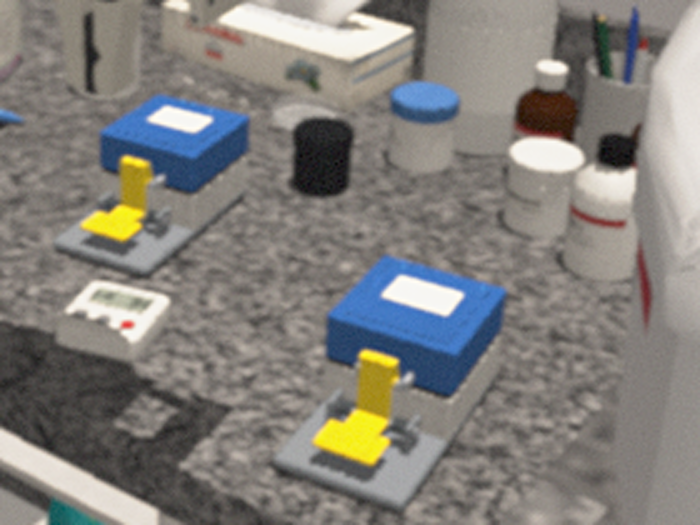

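Both lids are flat and latched at crop (418,310) and (176,140). The carriers have not shifted, and the hand touches nothing.

```bash
python3 -c "
from station import *
print(job_done())"
```

```text
the job is handed in; nothing more can be done
None
```

The red-lidded jar is shut inside the right-hand carrier, and I handed the job in after about 23 s of robot time; no verdict came back.

- **Seized latch:** the left carrier's paddle stiffened at about 5 N/mm and had not let go at 9.5 N. I eased off and left it shut.
- **Sound latch:** the right carrier's paddle gave softly and its lid sprang open at 8 N or less.
- **Jar:** I set it in the nest and let go. Its top measured about 69 mm, against 68.5 mm expected when seated. It can't be seen now that the lid is shut, so I did not check it again.
- **Closing:** I swung the lid over from behind and pressed it down. The highest push I read was 15 N, just above the expected 8–14 N but under the 25 N limit. The push then fell to zero.

**Last checks:** both lids are level within about 0.006 rad at about 74 mm. The right carrier is within about 1 mm of its starting place. The left carrier's scene-camera reading shifted about 2 mm, while the top camera showed no change. The bystanders looked undisturbed in the last picture, and the hand was free at about 0 N.

**Disagreement:** the two cameras differed by 4–5 mm in y throughout. I averaged them, and the contacts agreed with the average.

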